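# Spread a heap of wax bars over the tray

## Robot

A 6-joint arm with a two-finger parallel gripper is mounted at the origin on a cart in front of the work surface, level with it; the furniture and walls round the work are solid. World frame = base frame: x ahead of the robot, y to its left, z up, the work surface at z = 0. Lengths are in m, angles in rad, forces in N, time in s.
With the tool pointing down it reaches from about 0.3 to 0.775 m from the base axis. Payload 14.6 kg.
Tool frame: the origin (TCP) lies at the centre of the arm's flange, where the gripper is bolted on; the fingertips stand 199 mm ahead of it and the grasp point (between the pads) lies 180 mm ahead of it; z points along the fingers, y is the line along which they close (so a half turn about z gives the same grasp; the last joint's range is limited). The gripper opens to 94 mm and grips with 3 to 60 N. Pads are 16 mm wide; open, the fingers measure 119 mm over their backs; the gripper's body (75 mm by 177 mm) begins 78 mm behind the grasp point.
Start: joints at [1.234, 0.3, 1.521, -0, 1.321, -0.067], TCP at [0.147, 0.53, 0.405] pointing down, gripper open.
Joint ranges: [-3.03, 3.03], [-0.79, 2.21], [0.23, 2.52], [-1.04, 4.18], [0, 3.07], [-2.55, 2.55]. Speed limits (rad/s): [2.22, 2.22, 2.57, 3.14, 3.14, 3.14].

## Interface

Orientations are given as [roll, pitch, yaw] about the fixed x, y, z axes, in that order (R = Rz(yaw) Ry(pitch) Rx(roll)).
In Python, from station import ctrl gives the robot as it stands. The module is installed in compiled form; this text tells all that it offers.
- The arm moves only by the tool servo_tool, never from a script. Its argument "motion" is a list of rows, each a list of 5 numbers: the closure, from 0 (fully open) to 1 (shut), then the shift along the world's x, y, z in cm, then the turn about the world's z in degrees. A call has 1 to 20 rows; each row is the pose to reach, as a shift and turn from the pose commanded when the call began; what a row does not reach only later rows make up. A row lasts 1/8 s, in which the tool goes at most 62.5 mm and 10.7 degrees, less where a joint would pass 70% of its speed; a pose out of reach is approached as far as the arm can. A call with a gripper value outside its range is refused whole. The fingers move at their own pace and stop on an object; "squeeze" is the grip in N (left out, the last holds). Time passes only in rows, so rows that repeat a pose let the fingers close. It gives the time, the measured TCP pose, the force, the opening and the grip force at its end, in the units of the state.
- ctrl.get_obs(): the state, without advancing time (a new reading comes with each control period).
- ctrl.camera(name): name is "scene" or "top"; returns a dict with "image" (400x640x3 uint8, red, green, blue), "fx", "fy", "cx", "cy" (pixels), "camera_from_world" (4x4, takes a point from world to camera coordinates). Camera axes: x right, y up, looking along -z (the intrinsics and any distortion apply to the point x, -y, -z); pixel columns grow to the right and rows downward; lengths in m; the calibration is good to about 2 mm. A picture is of the moment at which its call begins. There is no depth.
- ctrl.hand_in(): hands the job in; it is judged then, once.
The state is a dict: "time_s": time; "qpos": joint angles; "joint_vel": joint speeds; "tau": joint torques, N m; "ee_pos": TCP position; "eef_rot": TCP orientation; "force": force on the tool from outside, world axes, zero at the start; "moment": the same for the moment, N m; "grip_width": finger opening in m; "grip_force": force on a finger pad.
Only numpy, scipy, OpenCV 4.12 (cv2) and the standard library are available. Lean on these libraries where they do the work, as an engineer would, in place of code of your own. Each camera call takes 0.05 s, during which the arm holds its last target. There are 200 camera calls.

## Task

Three wax bars lie heaped in the shallow metal tray, one across two others. Spread them out into a single even layer so that they cannot stick together: all three lying flat on the tray floor, none touching another, and the centres of any two bars at least 8 cm apart.

Things in the scene. Friction and masses are not known exactly. Their poses are not given: they have to be found in the camera images.
- tray: shallow plain metal tray, fixed to the worktop. Inside it measures 200 mm along its x axis and 340 mm along its y axis; origin under its centre at worktop level; the floor's upper side is 3 mm above the origin, the rolled rim's top 15 mm above it, rim 6 mm wide
- wax_a_center (a point): one of the two lower bars of the heap, lying flat on the tray floor: bar of ochre wax with rounded edges, 85 mm long (its x axis), 35 mm wide (y), 20 mm high (z); the point is its centre, half-way up, 10 mm above its underside. Rigid, 50 to 80 g, slides when pushed
- wax_b_center (a point): the other lower bar, side by side with the first, 3 to 6 mm between their long faces: bar of ochre wax with rounded edges, 85 mm long (its x axis), 35 mm wide (y), 20 mm high (z); the point is its centre, half-way up, 10 mm above its underside. Rigid, 50 to 80 g, slides when pushed
- wax_c_center (a point): the bar that lies on top, across both lower ones: bar of ochre wax with rounded edges, 85 mm long (its x axis), 35 mm wide (y), 20 mm high (z); the point is its centre, half-way up, 10 mm above its underside. Rigid, 50 to 80 g, slides when pushed
Not all that is in view belongs to the job. What is shaped like the part that bears wax_b_center but turquoise or white is not meant.

How it is judged:
At the end, for the whole second after the job is handed in: All three bars lie at rest flat on the tray floor inside the rim (centre within 7 mm of its lying height, tilted less than 10 degrees), no two touch, and the centres of any two are more than 80 mm apart (z of each of wax_a_center, wax_b_center, wax_c_center in the frame of tray below 0.02 m and angle between the z axis of each of wax_a_center, wax_b_center, wax_c_center and the z axis of tray, either way round below 0.17 rad and linear speed of each of wax_a, wax_b, wax_c below 0.01 m/s and x of wax_a_center in the frame of tray between -0.09 and 0.09 m and y of wax_a_center in the frame of tray between -0.16 and 0.16 m and x of wax_b_center in the frame of tray between -0.09 and 0.09 m and y of wax_b_center in the frame of tray between -0.16 and 0.16 m and x of wax_c_center in the frame of tray between -0.09 and 0.09 m and y of wax_c_center in the frame of tray between -0.16 and 0.16 m and horizontal distance between wax_a_center and wax_b_center above 0.08 m and contact force between wax_a and wax_b below 0.05 N and horizontal distance between each of wax_a_center, wax_b_center and wax_c_center above 0.08 m and contact force between each of wax_a, wax_b and wax_c below 0.05 N).
It also fails if it takes over 58 s, if anything falls off the work surface, if the arm or the gripper's body presses on something with over 40 N, if the wrist force passes 120 N, or if a joint passes its speed limit or range.

## Working session

There is one attempt and no reset: what is moved stays moved. The work goes in short steps, Python scripts to look and compute and a tool call to move; the robot and the scene stay as the last step left them, time stands still between calls to the robot, and variables do not carry over. Pictures are saved under pics/ and viewed, at most 10 in all, crops included, and the job is handed in when it is done.

Besides the shell and the picture viewer there is one more tool, called after "Call:" in YAML: its name, and indented under it one key for each argument. servo_tool: Moves the arm, as the interface text tells. Its arguments: {"type":"object","properties":{"motion":{"type":"array","items":{"type":"array","items":{"type":"number"}}},"squeeze":{"type":"number"}},"required":["motion"]}

```bash
mkdir -p pics
cat > h.py <<'E'
import numpy as np, cv2
from station import ctrl
def cam(n):
    c=ctrl.camera(n); return c
def ray(c,u,v):
    M=np.array(c["camera_from_world"]); R=M[:3,:3]; o=-R.T@M[:3,3]
    d=np.array([(u-c["cx"])/c["fx"],-(v-c["cy"])/c["fy"],-1.]); return o,R.T@d
def onz(c,u,v,z):
    o,d=ray(c,u,v); return o+d*(z-o[2])/d[2]
def proj(c,p):
    M=np.array(c["camera_from_world"]); q=M[:3,:3]@np.array(p)+M[:3,3]
    return c["cx"]+c["fx"]*q[0]/-q[2], c["cy"]+c["fy"]*q[1]/q[2]
def save(c,f): cv2.imwrite(f,c["image"][:,:,::-1])
E
python3 - <<'E'
from h import *
print(ctrl.get_obs())
for n in("scene","top"):
    c=cam(n); save(c,f"pics/{n}0.png"); print({k:c[k] for k in c if k!="image"})
E
```

```text
{'time_s': 0.0, 'qpos': array([ 1.23441895e+00,  3.00436614e-01,  1.52159392e+00,  6.97930765e-06,
        1.32069770e+00, -6.65903474e-02]), 'joint_vel': array([-0.00057505,  0.0008275 , -0.00103931, -0.00038512, -0.00059923,
       -0.00259583]), 'tau': array([ 1.47362234e-04, -5.31819606e+01, -3.52742851e+01,  7.08467513e-02,
        2.43756291e-02, -1.14891336e-04]), 'ee_pos': array([0.14657286, 0.53006658, 0.40409969]), 'eef_rot': array([-3.14046004e+00, -8.23079257e-05,  2.87180385e+00]), 'force': array([-0.22680931, -0.01280052,  0.34674521]), 'moment': array([-0.03289001,  0.00066515,  0.03311341]), 'grip_force': 0.0, 'grip_width': 0.09368928253730958}
{'fx': 363.40834221211026, 'fy': 363.40834221211026, 'cx': 316.18303667886426, 'cy': 203.06796055979964, 'camera_from_world': array([[ 0.89179644, -0.45192476,  0.02152016, -0.50062102],
       [ 0.1858582 ,  0.40929606,  0.89327121, -0.19860874],
       [-0.4124995 , -0.79261639,  0.4490027 , -0.6261039 ],
       [ 0.        ,  0.        ,  0.        ,  1.        ]])}
{'fx': 485.04297708789744, 'fy': 485.04297708789744, 'cx': 315.14406676468053, 'cy': 197.75580727356777, 'camera_from_world': array([[ 7.93035484e-04, -9.99998329e-01, -1.64698530e-03,
         5.41112875e-02],
       [ 9.85289307e-01,  4.99910447e-04,  1.70893918e-01,
        -5.80973266e-01],
       [-1.70892809e-01, -1.75828195e-03,  9.85288058e-01,
        -1.11955317e+00],
       [ 0.00000000e+00,  0.00000000e+00,  0.00000000e+00,
         1.00000000e+00]])}
```

View pics/scene0.png

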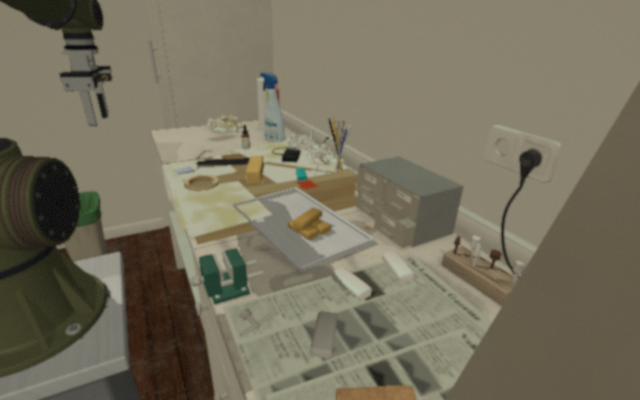

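View pics/top0.png

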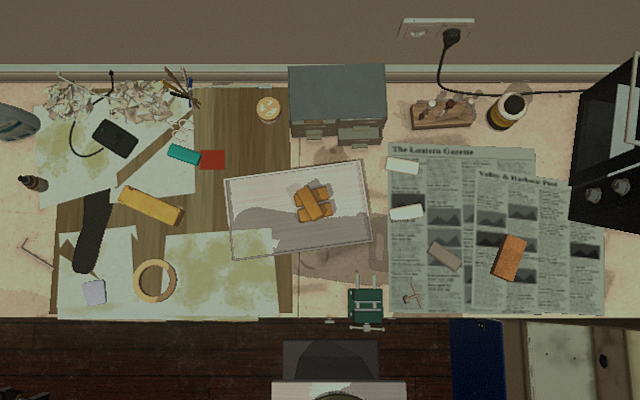

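The scene view shows the heap at about (311,224) in the tray. In the top view it is at (313,204), with tray corners near (224,181), (361,160), (371,241) and (233,260).
Possible confusions in top: yellow block (150,205), turquoise bar (184,153), white bars (403,165) and (407,211), brown bars (445,255) and (508,257). I choose the three ochre bars inside the tray.

Run:
```python
from h import *
t=cam("top"); s=cam("scene")
a=cv2.resize(t["image"][150:270,215:380],None,fx=4.8,fy=4.8,interpolation=cv2.INTER_CUBIC)
b=cv2.resize(s["image"][190:260,260:380],None,fx=6.6,fy=6.6,interpolation=cv2.INTER_CUBIC)
save({"image":a},"pics/crop_t.png"); save({"image":b},"pics/crop_s.png")
for p in[(224,181),(361,160),(371,241),(233,260)]: print(onz(t,*p,0.015))
```

```text
[0.62942529 0.2824891  0.015     ]
[ 0.68357673 -0.06085055  0.015     ]
[ 0.47971528 -0.08217909  0.015     ]
[0.43332458 0.25414545 0.015     ]
```

View pics/crop_t.png

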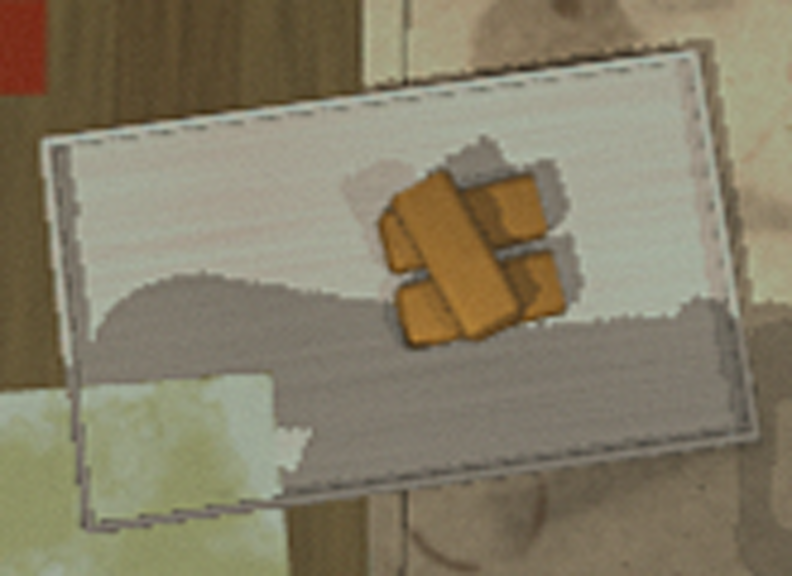

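View pics/crop_s.png

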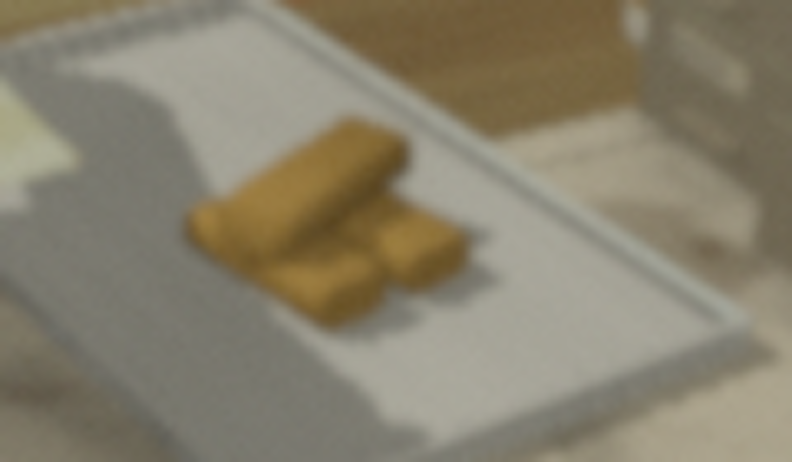

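The crops show the top bar C crossing two parallel lower bars, all ochre. In the top crop, C's ends are near (418,187) and (498,324). The far lower bar's right end is near (538,207) and the near lower bar's is near (560,282).

```bash
cat > m.py <<'E'
from h import *
def tri(t,s,p,q):
    o1,d1=ray(t,*p);o2,d2=ray(s,*q)
    k=np.linalg.lstsq(np.c_[d1,-d2],o2-o1,rcond=None)[0]
    a=o1+k[0]*d1;b=o2+k[1]*d2; return (a+b)/2,np.linalg.norm(a-b)
E
python3 - <<'E'
from m import *
np.set_printoptions(precision=4,suppress=True)
t=cam("top"); s=cam("scene")
T=lambda u,v:(215+u/4.8-.4,150+v/4.8-.4)
S=lambda u,v:(260+u/6.6-.42,190+v/6.6-.42)
# C top corners at far end, lower far bar right-end corners
for n,a,b in[("C farL",(440,170),(408,142)),("C farR",(395,203),(352,118)),("A rt far",(535,175),(468,236)),("B rt",(555,250),(382,272)),("traycorner",(697,50),(748,322))]:
    print(n,*tri(t,s,T(*a),S(*b)))
def bar(n,cs,z):
    P=np.array([onz(t,*T(*c),z)[:2] for c in cs]); c=P.mean(0)
    e=(P[1]+P[2]-P[0]-P[3])/2; print(n,c,"len",np.linalg.norm(e),"wid",np.linalg.norm(P[1]-P[2]),np.linalg.norm(P[0]-P[3]),"yaw",np.degrees(np.arctan2(e[1],e[0])))
bar("C",[(395,203),(475,338),(520,310),(440,170)],.043)
bar("A",[(382,220),(533,174),(546,238),(396,272)],.023)
bar("B",[(398,290),(555,250),(568,315),(410,347)],.023)
P=np.array([onz(t,*T(*c),.015)[:2] for c in[(42,140),(697,50),(756,438),(86,530)]])
print(P,P.mean(0),np.degrees(np.arctan2(*(P[0]-P[1])[::-1])),np.linalg.norm(P[0]-P[1]),np.linalg.norm(P[2]-P[1]),np.linalg.norm(P[2]-P[3]))
E
```

```text
C farL [0.6145 0.0765 0.0367] 0.0008275488267831842
C farR [0.5989 0.0984 0.0397] 0.003531292269493944
A rt far [0.615  0.0277 0.0206] 0.0012179907760067586
B rt [0.5749 0.0178 0.0207] 0.0028274530156451186
traycorner [ 0.6829 -0.0575  0.0137] 0.0020679691277959615
C [0.57   0.0673] len 0.08112802868059067 wid 0.02667361902634354 0.02841436373414397 yaw -150.01282325097517
A [0.5884 0.0639] len 0.0801518102268485 wid 0.034158821985486296 0.02806636027113021 yaw -74.853610303576
B [0.5497 0.0544] len 0.08267871733560817 wid 0.034275984937947195 0.030032656706228074 yaw -76.96489131638026
[[ 0.6351  0.2843]
 [ 0.6835 -0.0578]
 [ 0.4801 -0.0849]
 [ 0.4333  0.2553]] [0.558  0.0992] 98.05170321468219 0.34555996797250016 0.2052359694439213 0.3434004129376472
```

C is centred at about (0.570, 0.067), yaw 30°, with its top near 0.04. That agrees with the expected 0.043. A is at (0.588, 0.064) and B at (0.550, 0.054), both yaw about 104°. The tray is centred at (0.558, 0.099), yaw 8°. Moving above C now.

Call:
servo_tool:
  motion:
    - [0,42.3,-46.3,-6,-134.5]
    - [0,42.3,-46.3,-6,-134.5]
    - [0,42.3,-46.3,-6,-134.5]
    - [0,42.3,-46.3,-6,-134.5]
    - [0,42.3,-46.3,-6,-134.5]
    - [0,42.3,-46.3,-6,-134.5]
    - [0,42.3,-46.3,-6,-134.5]
    - [0,42.3,-46.3,-6,-134.5]
    - [0,42.3,-46.3,-6,-134.5]
    - [0,42.3,-46.3,-6,-134.5]
    - [0,42.3,-46.3,-6,-134.5]
    - [0,42.3,-46.3,-6,-134.5]
    - [0,42.3,-46.3,-6,-134.5]
    - [0,42.3,-46.3,-6,-134.5]
    - [0,42.3,-46.3,-6,-134.5]
    - [0,42.3,-46.3,-6,-134.5]
  squeeze: 12

```text
time_s: 2.3
ee_pos: [0.5696, 0.0671, 0.3447]
eef_rot: [3.142, -0.0, 0.526]
force: [-0.4, -1.3, 0.5]
grip_width: 0.094
grip_force: 0.0
```

Run:
```python
from h import *
s=cam("scene")
a=cv2.resize(s["image"][130:270,220:400],None,fx=4.2,fy=4.2,interpolation=cv2.INTER_CUBIC)
save({"image":a},"pics/s1.png"); o=ctrl.get_obs(); print(o["ee_pos"],o["eef_rot"],o["qpos"])
```

```text
[0.56958488 0.06711223 0.34466516] [ 3.14157719e+00 -3.83990298e-05  5.25386193e-01] [5.34260673e-02 4.05747302e-01 1.52242254e+00 3.92901745e-06
 1.21338158e+00 1.09883483e+00]
```

View pics/s1.png

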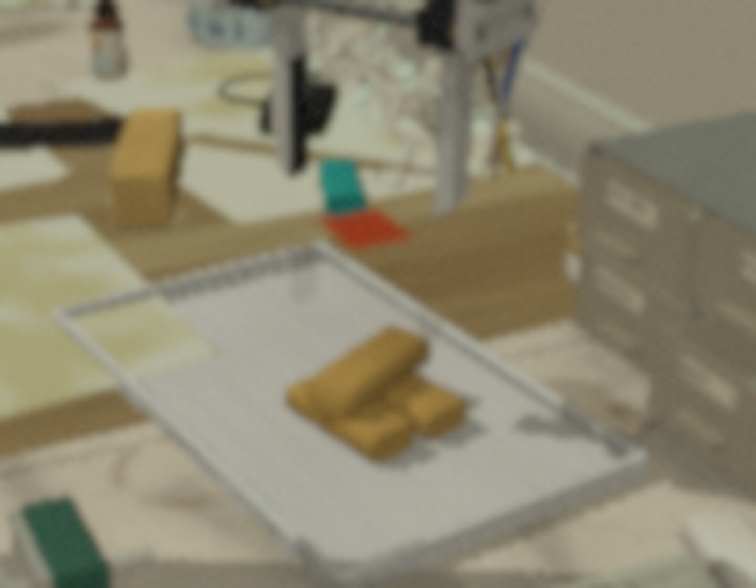

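The fingers at crop (290,165) and (450,205) straddle C at (360,375), and their line runs across it. Descending and gripping.

Call:
servo_tool:
  motion:
    - [0,0,0,-4,0]
    - [0,0,0,-7.5,0]
    - [0,0,0,-10,0]
    - [0,0,0,-11.2,0]
    - [0,0,0,-11.7,0]
    - [0,0,0,-11.7,0]
    - [1,0,0,-11.7,0]
    - [1,0,0,-11.7,0]
    - [1,0,0,-11.7,0]
    - [1,0,0,-11.7,0]
    - [1,0,0,-11.7,0]
    - [1,0,0,-11.7,0]
    - [1,0,0,-11.7,0]
    - [1,0,0,-11.7,0]
  squeeze: 12

```text
time_s: 4.1
ee_pos: [0.5696, 0.0671, 0.2276]
eef_rot: [-3.142, 0.0, 0.524]
force: [-0.4, -0.1, -0.8]
grip_width: 0.0342
grip_force: 12.0
```

Call:
servo_tool:
  motion:
    - [1,0,0,3,0]
    - [1,0,0,7,0]
    - [1,-1,5,7,-10]
    - [1,-2.6,10,7,-22]
    - [1,-2.6,13.1,7,-22]
    - [1,-2.6,13.1,4,-22]
    - [1,-2.6,13.1,1,-22]
    - [1,-2.6,13.1,-1,-22]
    - [1,-2.6,13.1,-1.8,-22]
    - [1,-2.6,13.1,-1.8,-22]
    - [1,-2.6,13.1,-1.8,-22]
    - [0.3,-2.6,13.1,-1.8,-22]
    - [0.3,-2.6,13.1,-1.8,-22]
    - [0.3,-2.6,13.1,-1.8,-22]
    - [0.3,-2.6,13.1,4,-22]
    - [0.3,-2.6,13.1,10,-22]
    - [0.3,-2.6,18,12,0]
    - [0.3,-2.6,24,12,20]
    - [0.3,-2.6,30,12,20]
    - [1,-2.6,34,12,20]

```text
time_s: 6.6
ee_pos: [0.543, 0.4095, 0.3475]
eef_rot: [-3.142, -0.0, 0.881]
force: [0.4, -0.2, 0.0]
grip_width: 0.0588
grip_force: 0.0
```

```bash
cat > d.py <<'E'
from m import *
np.set_printoptions(precision=4,suppress=True)
t=cam("top"); hsv=cv2.cvtColor(t["image"],cv2.COLOR_RGB2HSV)
m=cv2.inRange(hsv,(8,110,40),(25,255,255)); m[:,:225]=0; m[:,368:]=0; m[:163]=0; m[258:]=0
m=cv2.erode(m,np.ones((2,2)))
cs=cv2.findContours(m,cv2.RETR_EXTERNAL,cv2.CHAIN_APPROX_NONE)[0]
C=np.array([.558,.0992]);a=np.radians(8);R=np.array([[np.cos(a),np.sin(a)],[-np.sin(a),np.cos(a)]])
for c in cs:
    if cv2.contourArea(c)<60: continue
    P=np.array([onz(t,*q[0],.018)[:2] for q in c]).astype(np.float32)
    r=cv2.minAreaRect(P*1000); b=cv2.boxPoints(r)/1000
    w=np.array(r[0])/1000; e=max((b[1]-b[0],b[2]-b[1]),key=np.linalg.norm)
    print("ctr",w,"size",r[1],"yaw",np.degrees(np.arctan2(e[1],e[0]))%180,"tray",R@(w-C))
a=cv2.resize(t["image"][150:270,215:380],None,fx=4.8,fy=4.8,interpolation=cv2.INTER_CUBIC)
import sys; save({"image":a},sys.argv[1])
E
python3 d.py pics/t2.png
```

```text
ctr [0.5499 0.0553] size (30.780078887939453, 81.27134704589844) yaw 104.169685 tray [-0.0142 -0.0424]
ctr [0.5442 0.1959] size (83.14641571044922, 30.859777450561523) yaw 7.27262 tray [-0.0002  0.0977]
ctr [0.5889 0.0643] size (31.1178035736084, 80.6180191040039) yaw 104.30646 tray [ 0.0257 -0.0389]
ctr [0.6557 0.1992] size (33.35792541503906, 158.21099853515625) yaw 90.02379 tray [0.1107 0.0854]
```

View pics/t2.png

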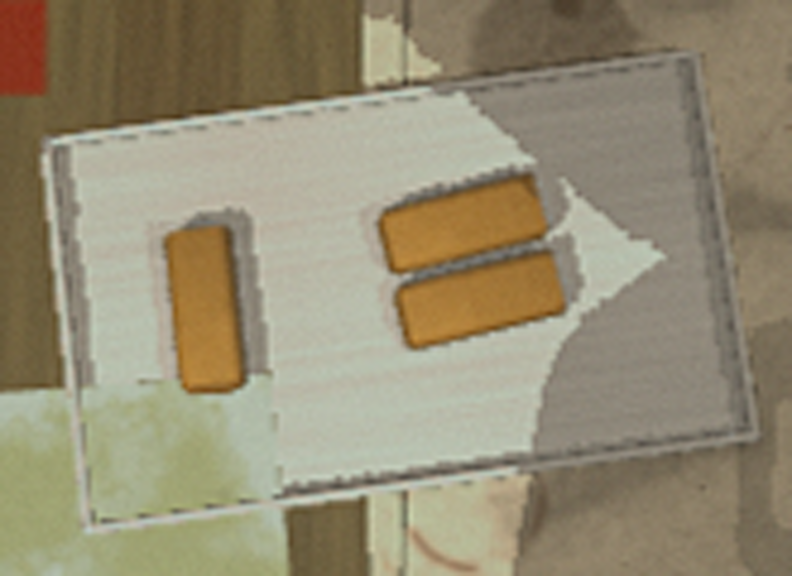

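C lies at tray (0, 0.098). A and B are parallel, with yaw 104° and a 40 mm pitch, at crop (462,222) and (482,298). I'll push B endwise toward the right with closed fingers.

Call:
servo_tool:
  motion:
    - [1,-1.3,-6,0,10]
    - [1,-1.3,-12,0,20]
    - [1,-1.3,-18,0,30]
    - [1,-1.3,-24,0,40]
    - [1,-1.3,-29,0,50]
    - [1,-1.3,-29,-2,53.5]
    - [1,-1.3,-29,-6,53.5]
    - [1,-1.3,-29,-10,53.5]
    - [1,-1.3,-29,-13,53.5]
    - [1,-1.3,-29,-14,53.5]
    - [1,-1.3,-29,-14,53.5]

```text
time_s: 8.02
ee_pos: [0.5307, 0.1171, 0.2079]
eef_rot: [-3.141, -0.0, 1.807]
force: [0.8, 0.8, 1.5]
grip_width: 0.0006
grip_force: 0.0
```

Call:
servo_tool:
  motion:
    - [1,0.24,-0.97,0,0]
    - [1,0.4,-1.6,0,0]
    - [1,0.6,-2.4,0,0]
    - [1,0.8,-3.2,0,0]
    - [1,1.0,-4.0,0,0]
    - [1,1.2,-4.8,0,0]
    - [1,1.4,-5.6,0,0]
    - [1,1.6,-6.4,0,0]
    - [1,1.8,-7.2,0,0]
    - [1,2.0,-8.0,0,0]
    - [1,2.1,-8.5,0,0]
    - [1,2.2,-8.8,0,0]
    - [1,2.2,-8.8,0,0]
    - [1,1.8,-7.2,0,0]
    - [1,1.8,-7.2,6,0]
    - [1,1.8,-7.2,12,0]

```text
time_s: 10.02
ee_pos: [0.5481, 0.046, 0.3286]
eef_rot: [-3.14, -0.0, 1.808]
force: [0.2, -0.1, 0.6]
grip_width: 0.0007
grip_force: 0.0
```

Call:
servo_tool:
  motion:
    - [1,0,6,2,0]
    - [1,0,12,2,0]
    - [1,0,18,2,0]
    - [1,0,24,2,0]
    - [1,0,30,2,0]
    - [1,0,36,2,0]
    - [1,0,36,2,0]

```text
time_s: 10.9
ee_pos: [0.5468, 0.4092, 0.3462]
eef_rot: [-3.14, 0.0, 1.812]
force: [-0.1, -0.1, 0.1]
grip_width: 0.0005
grip_force: 0.0
```

```bash
python3 d.py pics/t3.png
```

```text
ctr [0.5442 0.1959] size (83.14641571044922, 30.859777450561523) yaw 7.27262 tray [-0.0002  0.0977]
ctr [ 0.5791 -0.0167] size (30.374330520629883, 82.32811737060547) yaw 121.129906 tray [ 0.0048 -0.1178]
ctr [0.5889 0.0643] size (31.096412658691406, 80.61803436279297) yaw 104.30666 tray [ 0.0257 -0.0389]
ctr [0.6557 0.1992] size (33.35792541503906, 158.21099853515625) yaw 90.02379 tray [0.1107 0.0854]
```

View pics/t3.png

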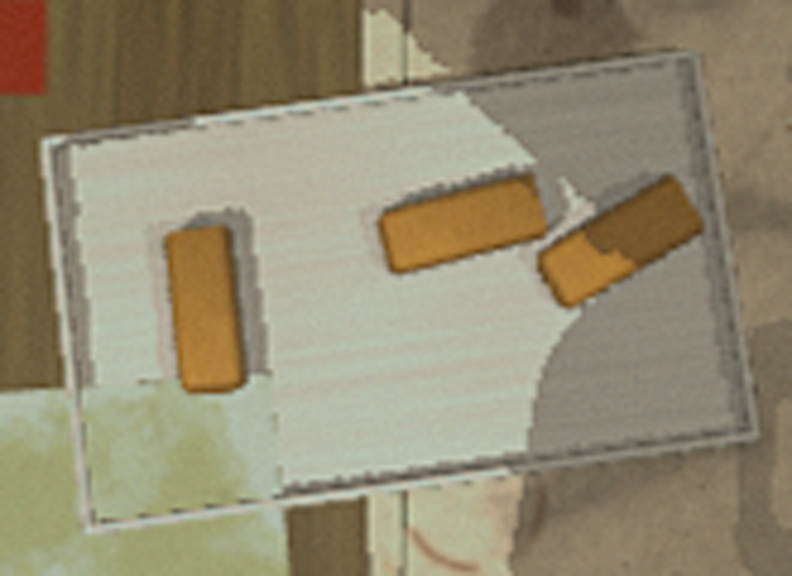

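C and A are well placed, but B at crop (620,240) turned and is only 82 mm from A at (462,222). A is free on both sides now, so I'll grip it and shift it 3 cm left.

Call:
servo_tool:
  motion:
    - [0.25,1,-6,0,0]
    - [0.25,2,-12,0,0]
    - [0.25,3,-18,0,0]
    - [0.25,4.2,-24,0,0]
    - [0.25,4.2,-30,0,0]
    - [0.25,4.2,-34.5,0,0]
    - [0.25,4.2,-34.5,-1,0]
    - [0.25,4.2,-34.5,-5,0]
    - [0.25,4.2,-34.5,-9,0]
    - [0.25,4.2,-34.5,-12,0]
    - [0.25,4.2,-34.5,-13.5,0]
    - [0.25,4.2,-34.5,-13.9,0]
    - [0.25,4.2,-34.5,-13.9,0]
    - [1,4.2,-34.5,-13.9,0]
    - [1,4.2,-34.5,-13.9,0]
    - [1,4.2,-34.5,-13.9,0]
    - [1,4.2,-34.5,-13.9,0]
    - [1,4.2,-34.5,-13.9,0]
    - [1,4.2,-34.5,-13.9,0]

```text
time_s: 13.32
ee_pos: [0.5907, 0.0601, 0.2088]
eef_rot: [3.141, 0.0, 1.807]
force: [-0.1, 0.1, 1.8]
grip_width: 0.0342
grip_force: 12.0
```

Call:
servo_tool:
  motion:
    - [1,0,0,1,0]
    - [1,0,0,2,0]
    - [1,0,1.5,2,0]
    - [1,0,3,2,0]
    - [1,0,3,1,0]
    - [1,0,3,0.1,0]
    - [1,0,3,0.1,0]
    - [1,0,3,0.1,0]
    - [0.25,0,3,0.1,0]
    - [0.25,0,3,0.1,0]
    - [0.25,0,3,0.1,0]
    - [0.25,0,3,5,0]
    - [0.25,0,3,11,0]
    - [0.25,0,9,14,0]
    - [0.25,0,15,14,0]
    - [0.25,0,21,14,0]
    - [0.25,0,27,14,0]
    - [0.25,0,33,14,0]
    - [0.25,0,36,14,0]
    - [0.25,0,36,14,0]

```text
time_s: 15.82
ee_pos: [0.5899, 0.4219, 0.3479]
eef_rot: [-3.141, 0.0, 1.81]
force: [-0.2, 0.0, 0.3]
grip_width: 0.0705
grip_force: 0.0
```

```bash
python3 d.py pics/t4.png
```

```text
ctr [0.5442 0.1959] size (83.14641571044922, 30.859777450561523) yaw 7.27262 tray [-0.0002  0.0977]
ctr [0.5865 0.0941] size (30.994171142578125, 80.66629028320312) yaw 103.449646 tray [ 0.0275 -0.0091]
ctr [ 0.5792 -0.0169] size (30.374330520629883, 81.9988021850586) yaw 121.12988 tray [ 0.0048 -0.1179]
ctr [0.6557 0.1992] size (33.3577766418457, 158.12896728515625) yaw 90.02451 tray [0.1107 0.0854]
```

View pics/t4.png

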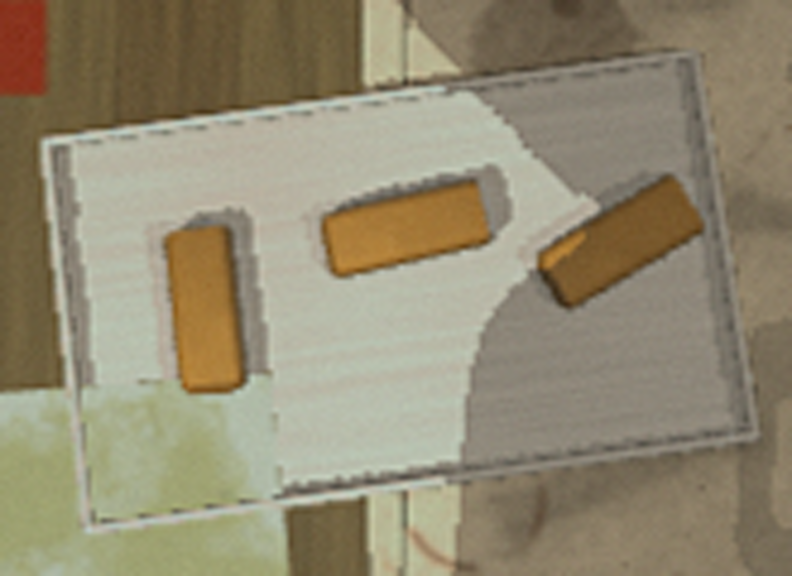

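All three bars lie flat and clear of each other and the rim, at crop (205,310), (406,230) and (620,240). The closest centres are about 110 mm apart.

```bash
python3 -c "
from station import ctrl
print(ctrl.hand_in())"
```

```text
the job is handed in; nothing more can be done
None
```

The three wax bars are spread flat on the tray floor, none touching another, with the closest centres about 11 cm apart in the last image; I handed the job in at about 16 s on the robot's clock, and no verdict came back.

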